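Dispense one tissue cassette and push it into the empty labelling bay

ROBOT

A 6-joint arm with a two-finger parallel gripper is mounted at the origin on a cart in front of the work surface, level with it; the furniture and walls round the work are solid. World frame = base frame: x ahead of the robot, y to its left, z up, the work surface at z = 0. Lengths are in m, angles in rad, forces in N, time in s.
With the tool pointing down it reaches from about 0.3 to 0.775 m from the base axis. Payload 14.6 kg.
Tool frame: the origin (TCP) lies midway between the tips of the shut fingers; the grasp point (between the pads) lies 19 mm behind it (ctrl.pinch_z is the distance from the TCP to the grasp point, in m); z points along the fingers, y is the line along which they close (so a half turn about z gives the same grasp; the last joint's range is limited). The gripper opens to 94 mm and grips with 3 to 60 N. Pads are 16 mm wide; open, the fingers measure 119 mm over their backs; the gripper's body (75 mm by 177 mm) begins 78 mm behind the grasp point.
Start: joints at [-1.269, 0.3, 1.521, -0, 1.321, -0.067], TCP at [0.198, -0.513, 0.166] pointing down, gripper open.
Joint ranges: [-3.03, 3.03], [-0.79, 2.21], [0.23, 2.52], [-1.04, 4.18], [0, 3.07], [-2.55, 2.55]. Speed limits (rad/s): [2.22, 2.22, 2.57, 3.14, 3.14, 3.14].

INTERFACE

Orientations are given as [roll, pitch, yaw] about the fixed x, y, z axes, in that order (R = Rz(yaw) Ry(pitch) Rx(roll)).
In Python, from station import ctrl gives the robot as it stands.
- The arm moves only by the tool jog_arm, never from a script. Its argument "motion" is a list of rows, each a list of 7 numbers: the shift along the tool's x, y, z in m, then the turn, a rotation vector about the tool's x, y, z in rad, then the opening, from -1 (shut) to 1 (fully open). In form: [[tx, ty, tz, rx, ry, rz, gripper], ...]. A call has 1 to 5 rows; each row shifts and turns the commanded pose from where the row before left it, along the tool's axes as they then stand; what a row does not reach is not made up. A row lasts 1/10 s, in which the tool goes at most 50 mm and 8.59 degrees, less where a joint would pass 70% of its speed; a pose out of reach is approached as far as the arm can. A call is refused whole if a number of a shift passes 0.05 or a number of a turn 0.15, either way. A call with a gripper value outside its range is refused whole. The fingers move at their own pace and stop on an object; "squeeze" is the grip in N (left out, the last holds). Time passes only in rows, so rows that do not move let the fingers close. It gives the time, the measured TCP pose, the force, the opening and the grip force at its end, in the units of the state.
- ctrl.get_obs(): the state, without advancing time (a new reading comes with each control period).
- ctrl.camera(name): name is "side" or "top" or "wrist"; returns the picture (420x560x3 uint8, red, green, blue); there is no depth.
- ctrl.camera_model(name): a dict with "intrinsics" (3x3 intrinsics, pixels), "rvec" (rotation vector, rad) and "tvec" (3), from world to camera coordinates, as OpenCV has them. Camera axes: x right, y down, z forward; pixel columns grow to the right and rows downward; lengths in m; the calibration is good to about 2 mm. The wrist camera is an equidistant fisheye: a pixel r from the principal point sees the ray r / f radians off the axis. A picture is of the moment at which its call begins: read the wrist's pose just before it. camera_model takes no time and is no camera call; for the wrist camera it gives the pose at the moment of the call.
- ctrl.hand_in(): hands the job in; it is judged then, once.
The state is a dict: "time_s": time; "qpos": joint angles; "joint_vel": joint speeds; "tau": joint torques, N m; "ee_pos": TCP position; "eef_rot": TCP orientation; "force": force on the tool from outside, world axes, zero at the start; "moment": the same for the moment, N m; "grip_width": finger opening in m; "grip_force": force on a finger pad.
Only numpy, scipy, OpenCV 4.12 (cv2) and the standard library are available. Lean on these libraries where they do the work, as an engineer would, in place of code of your own. Each camera call takes 0.05 s, during which the arm holds its last target. There are 200 camera calls.

TASK

Dispense one tissue cassette for labelling: press the blue plunger of the cassette dispenser all the way down once and let it spring fully back up, so that a single cassette slides out of the magazine into the tray. Then push that cassette sideways along the tray with your fingertips, into whichever end bay is empty, until it rests against the end stop. Nothing is to be picked up; leave the cassette in the other bay, the stack in the magazine and the things standing around where they are.

Things in the scene. Friction and masses are not known exactly. Their poses are not given: they have to be found in the camera images.
- dispenser: White and grey tissue-cassette dispenser, fixed to the bench, 168 mm (x) x 212 mm (y, along the tray). Origin: on the bench (z = 0) under the centre of the cassette magazine. Its own -x axis points to the outlet and tray, +x to the plunger, y along the tray, z up. Behind the magazine: the mechanism housing, 58 mm (x) x 51 mm (y), 71 mm high at the plunger collar.
- tray_middle (a point): on the floor of the dispenser's tray, middle of its length and width, in front of the outlet; axes as the dispenser's. The tray is a straight dark channel along y with a pale grey inlay in each end bay, floor 6 mm above the bench, 48 mm wide (x), its end stops 98 mm to either side of this point. Lip and rails stand 7 mm above the tray floor, end stops 10 mm.
- magazine_top (a point): centre of the open top of the magazine, 52 mm above the bench; the magazine is 49 mm (x) x 36 mm (y) outside, its front face level with the tray's back edge. A pusher blade under the stack is geared to the plunger (52 mm for the full 35 mm); it ejects the lowest cassette straight out in -x, and once the blade is back the stack drops by one.
- plunger (a joint): travel of the spring-returned plunger, m: 0 up, 0.035 fully down at its stop. It needs about 2 N at first and 4 N at the bottom, and springs back up by itself when let go. At least 31 mm are needed to bring a cassette fully clear of the magazine.
- plunger_top (a point): centre of the flat top of the blue plunger knob (29 mm across), pressed straight down; 118 mm above the bench when up, at x = +56 mm, y = 0 in the dispenser's frame. The point moves with the knob.
- cassette_1_center (a point): centre of the lowest cassette of the stack, the one that will be dispensed: pink plastic tissue cassette, 40 mm (x) x 28 mm (y) x 7 mm, about 12 g, the pale sloping writing face towards the tray side (-x). Its long side stays across the tray: it leaves the magazine into the middle of the tray (y = 0 in the dispenser's frame).
- cassette_2_center (a point): centre of the second cassette of the stack, equal to the first; it must stay in the magazine, where it drops to the bottom.
- cassette_5_center (a point): centre of the top cassette of the stack of five.
- cassette_waiting_center (a point): centre of an equal cassette that waits in one end bay of the tray, against the end stop, long side across the tray; to be left alone. There are 56 mm free between it and the dispensed cassette, so closed fingers can be put down there.
- empty_bay_center (a point): where the centre of the dispensed cassette is when it rests in the empty bay against the end stop: 84 mm from the middle of the tray, on the side away from the waiting cassette (which side varies).
- coplin_jar: staining jar with white lid, 52 mm across, 86 mm high, a bystander; origin under its centre.
- coverslip_box: small blue and white cover-glass box, 31 x 31 x 20 mm, a bystander; origin under its centre.
- beaker: small glass beaker, 45 mm across, 58 mm high, a bystander; origin under its centre.
- white_bottle: white bottle with blue cap, 33 mm across, 66 mm high, a bystander; origin under its centre.
- marker_red: red marker pen, 118 mm long along its y, 12 mm thick, lying in front of the tray, a bystander; origin under its centre.

How it is judged:
By the outcome, as a careful person would: the job done as asked, in the order asked, and still so for the second after the job is handed in, with the robot touching nothing.
It also fails if it takes over 43 s, if anything falls off the work surface, if the arm or the gripper's body presses on something with over 40 N, if the wrist force passes 120 N, or if a joint passes its speed limit or range.

## Working session

There is one attempt and no reset: what is moved stays moved. The work goes in short steps, Python scripts to look and compute and a tool call to move; the robot and the scene stay as the last step left them, time stands still between calls to the robot, and variables do not carry over. Pictures are saved under pics/ and viewed, at most 10 in all, crops included, and the job is handed in when it is done.

Besides the shell and the picture viewer there is one more tool, called after "Request:" as a command line: name --pt "numbers of a row" for each row, then --argument value for the rest. jog_arm: Moves the arm, as the interface text tells. Its arguments: {"type":"object","properties":{"motion":{"type":"array"},"squeeze":{"type":"number"}},"required":["motion"]}

```bash
mkdir -p pics; python3 - <<'E'
from station import ctrl
import cv2
o=ctrl.get_obs();print({k:o[k] for k in('time_s','ee_pos','eef_rot','force','grip_width')})
for n in('top','side'):
    cv2.imwrite(f'pics/{n}0.png',ctrl.camera(n)[:,:,::-1]);print(n,ctrl.camera_model(n))
E
```

```text
{'time_s': 0.0, 'ee_pos': array([ 0.19816479, -0.5127291 ,  0.16518767]), 'eef_rot': array([-3.14043081e+00, -6.45710681e-05,  3.68807364e-01]), 'force': array([ 0.08644017, -0.08372104, -0.57103773]), 'grip_width': 0.09397001005725246}
top {'intrinsics': array([[517.51217128,   0.        , 280.97324599],
       [  0.        , 517.51217128, 211.61135688],
       [  0.        ,   0.        ,   1.        ]]), 'rvec': array([ 2.15438468, -2.21195735,  0.15227784]), 'tvec': array([0.22761592, 0.57005619, 0.90476167])}
side {'intrinsics': array([[505.50075844,   0.        , 278.59104943],
       [  0.        , 505.50075844, 210.31922225],
       [  0.        ,   0.        ,   1.        ]]), 'rvec': array([ 0.57206633, -2.57654328,  1.28492972]), 'tvec': array([0.62216576, 0.10475641, 0.89637284])}
```

View pics/top0.png

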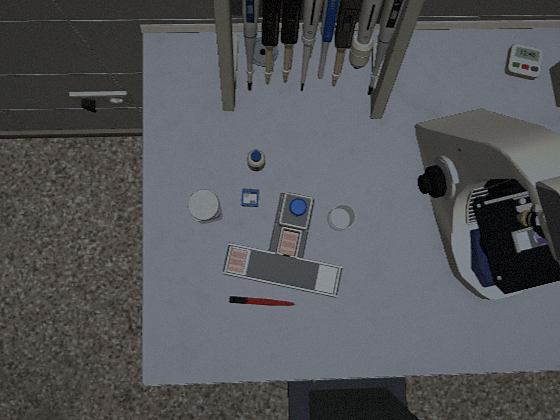

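View pics/side0.png

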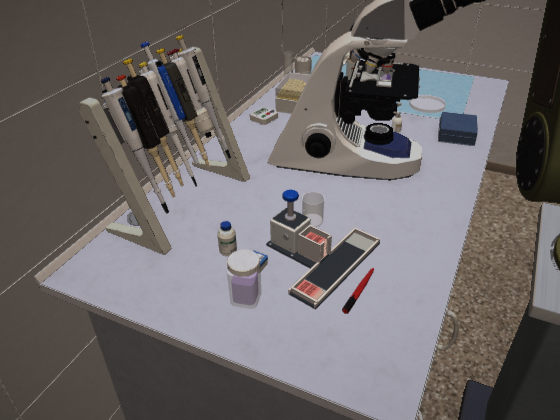

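The top view shows the plunger at about (298,206), the magazine at (289,241), the waiting cassette at (237,260) on the left and the empty bay at (327,279) on the right. I'll zoom in for exact pixels.

```bash
python3 - <<'E'
import cv2
a=cv2.imread('pics/top0.png')[180:310,215:365]; b=cv2.imread('pics/side0.png')[180:310,255:390]
cv2.imwrite('pics/topc.png',cv2.resize(a,None,fx=4.6,fy=4.6,interpolation=cv2.INTER_CUBIC))
cv2.imwrite('pics/sidec.png',cv2.resize(b,None,fx=4.6,fy=4.6,interpolation=cv2.INTER_CUBIC))
E
```

```text
(no output)
```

View pics/topc.png

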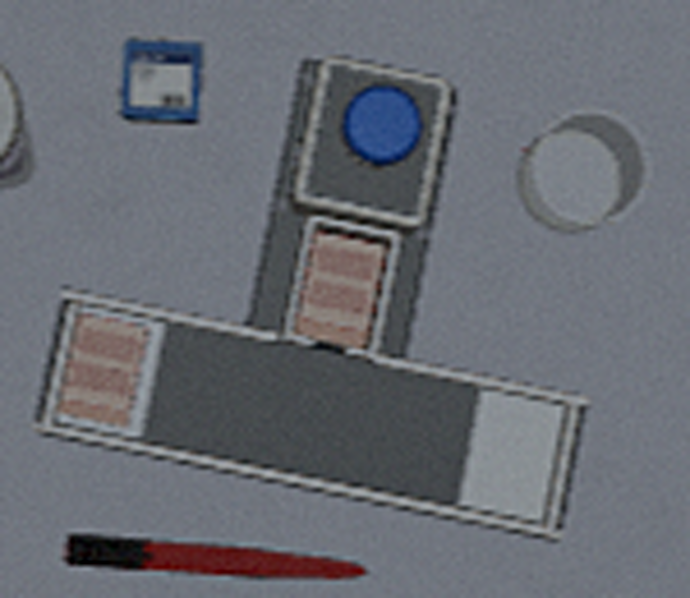

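View pics/sidec.png

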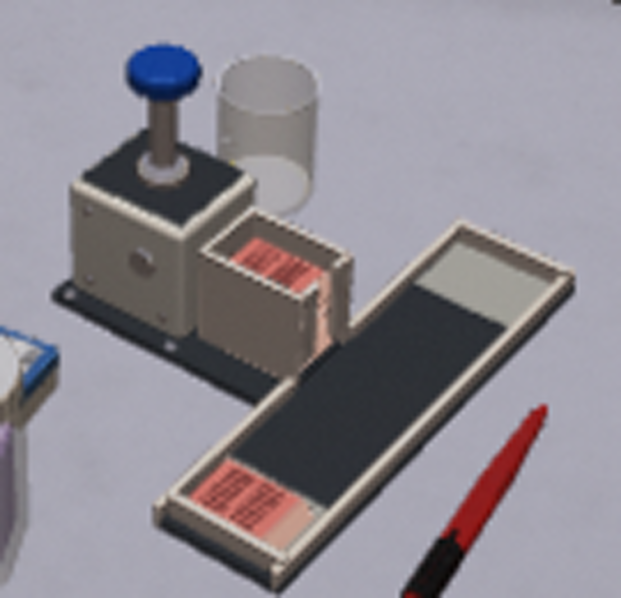

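Both views show the waiting cassette at dispenser +y (top-crop left) and the empty bay at -y. I'll fit the pose using the plunger, magazine and tray corners in both views.

```bash
cat >fit.py <<'E'
from station import ctrl
import cv2,numpy as np
from scipy.optimize import least_squares
M={n:ctrl.camera_model(n) for n in('top','side')}
def proj(n,P):
    m=M[n];return cv2.projectPoints(np.array(P,float),m['rvec'],m['tvec'],m['intrinsics'],None)[0][:,0]
def w(p,P):
    c,s=np.cos(p[2]),np.sin(p[2]);P=np.array(P,float)
    return np.c_[p[0]+c*P[:,0]-s*P[:,1],p[1]+s*P[:,0]+c*P[:,1],P[:,2]]
top=np.array([[382,125],[65,292],[587,402],[560,535],[38,432],[312,218],[400,232],[140,80]])/4.6+[215,180]
side=np.array([[164,62],[160,502],[461,222],[575,272],[280,570],[252,209],[353,260]])/4.6+[255,180]
def model(p):
    a,b=p[3]+p[4],p[3]-p[4];t=[[a,.106,.015],[a,-.106,.015],[b,-.106,.015],[b,.106,.015]]
    T=[[.056,0,.118]]+t+[[.0245,.018,.052],[.0245,-.018,.052]]
    S=[[.056,0,.118]]+t+[[.0245,-.018,.052],[-.0245,-.018,.052]]
    return w(p,T),w(p,S)
def res(p):
    T,S=model(p);return np.r_[(proj('top',T)-top[:7]).ravel(),(proj('side',S)-side).ravel()]
r=least_squares(res,[.5,0,-.2,-.05,.027],x_scale=.01,loss='soft_l1')
p=r.x
E
python3 - <<'E'
from fit import *
print(p.round(4));print(res(p).reshape(-1,2).round(1).tolist())
for n,P in dict(plunger=[.056,0,.118],mid=[p[3],0,.006],push=[p[3],.03,.02],bay=[p[3],-.084,.01],wait=[p[3],.084,.01]).items():print(n,w(p,[P])[0].round(4))
def inv(n,u,z):
    return least_squares(lambda q:(proj(n,[[q[0],q[1],z]])-u).ravel(),[.5,0]).x
for nm,u,z in[('beaker',[570,178],.058),('box',[160,80],.02),('jar',[-50,115],.086),('bottle',[193,-105],.066),('pen',[215,557],.012),('plunger',[382,125],.118)]:
    print(nm,inv('top',np.array(u)/4.6+[215,180],z).round(3))
E
```

```text
[ 0.5192  0.2013 -0.2279 -0.0492  0.0269]
[[-0.5, -0.6], [-1.3, 0.1], [0.2, -0.3], [0.5, 0.3], [-1.7, -0.8], [-1.4, -0.9], [-0.3, 0.2], [0.2, 0.1], [-0.3, 0.0], [0.9, -1.8], [0.7, -1.8], [0.1, -0.0], [0.6, -0.8], [1.1, -1.4]]
plunger [0.5737 0.1886 0.118 ]
mid [0.4712 0.2124 0.006 ]
push [0.478  0.2416 0.02  ]
bay [0.4522 0.1306 0.01  ]
wait [0.4902 0.2943 0.01  ]
beaker [0.558 0.113]
box [0.604 0.268]
jar [0.584 0.343]
bottle [0.668 0.253]
pen [0.417 0.251]
plunger [0.573 0.188]
```

Request:
jog_arm --pt "0 0 -0.01 0 0 0.12 -1" --pt "0 0 -0.01 0 0 0.12 -1" --pt "0 0 -0.01 0 0 0.12 -1" --pt "0 0 -0.01 0 0 0.12 -1" --pt "0 0 -0.01 0 0 0.117 -1" --squeeze 10

```text
time_s: 0.6
ee_pos: [0.1982, -0.5129, 0.2158]
eef_rot: [-3.141, 0.0, -0.233]
force: [0.5, -0.3, 0.2]
grip_width: 0.0574
grip_force: 0.0
```

Request:
jog_arm --pt "-0.001 -0.035 0 0 0 0 -1" --pt "-0.001 -0.035 0 0 0 0 -1" --pt "-0.001 -0.035 0 0 0 0 -1" --pt "-0.001 -0.035 0 0 0 0 -1" --pt "-0.001 -0.035 0 0 0 0 -1"

```text
time_s: 1.1
ee_pos: [0.2329, -0.3399, 0.2155]
eef_rot: [-3.141, 0.0, -0.228]
force: [0.9, -1.2, 0.5]
grip_width: 0.0175
grip_force: 0.0
```

Request:
jog_arm --pt "0 -0.035 0 0 0 0 -1" --pt "0 -0.035 0 0 0 0 -1" --pt "0 -0.035 0 0 0 0 -1" --pt "0 -0.035 0 0 0 0 -1" --pt "0 -0.035 0 0 0 0 -1"

```text
time_s: 1.6
ee_pos: [0.2724, -0.1696, 0.2156]
eef_rot: [-3.142, 0.0, -0.229]
force: [0.9, -0.4, 0.1]
grip_width: 0.0003
grip_force: 0.0
```

Request:
jog_arm --pt "0 -0.035 0 0 0 0 -1" --pt "0 -0.035 0 0 0 0 -1" --pt "0 -0.035 0 0 0 0 -1" --pt "0 -0.035 0 0 0 0 -1" --pt "0 -0.035 0 0 0 0 -1"

```text
time_s: 2.1
ee_pos: [0.3121, 0.001, 0.2158]
eef_rot: [-3.142, -0.0, -0.228]
force: [0.1, -0.5, -0.1]
grip_width: 0.0004
grip_force: 0.0
```

Request:
jog_arm --pt "0.0212 -0.0242 0 0 0 0 -1" --pt "0.0212 -0.0242 0 0 0 0 -1" --pt "0.0212 -0.0242 0 0 0 0 -1" --pt "0.0212 -0.0242 0 0 0 0 -1" --pt "0.0212 -0.0242 0 0 0 0 -1"

```text
time_s: 2.6
ee_pos: [0.4436, 0.0944, 0.2154]
eef_rot: [3.141, 0.0, -0.228]
force: [-0.6, -0.6, 0.0]
grip_width: 0.0003
grip_force: 0.0
```

Request:
jog_arm --pt "0.0212 -0.0242 0.01 0 0 0 -1" --pt "0.0212 -0.0242 0.01 0 0 0 -1" --pt "0.0212 -0.0242 0.015 0 0 0 -1" --pt "0.0212 -0.0242 0.015 0 0 0 -1" --pt "0.0212 -0.0242 0.02 0 0 0 -1"

```text
time_s: 3.1
ee_pos: [0.5745, 0.1882, 0.1452]
eef_rot: [-3.141, -0.0, -0.228]
force: [0.1, -0.3, 0.2]
grip_width: 0.0005
grip_force: 0.0
```

```bash
python3 - <<'E'
from station import ctrl
import cv2,numpy as np
o=ctrl.get_obs();print(o['time_s'],o['ee_pos'],o['qpos'])
a=ctrl.camera('side')[140:310,230:390,::-1];b=ctrl.camera('wrist')[:,:,::-1]
a=cv2.resize(a,None,fx=2.47,fy=2.47)[:420];cv2.imwrite('pics/m1.png',cv2.resize(np.hstack([a,np.pad(b,((0,420-420),(0,0),(0,0)))[:a.shape[0]]]),None,fx=.83,fy=.83))
E
```

```text
3.1 [0.57449306 0.1881516  0.14516174] [ 2.55930067e-01  4.37371464e-01  1.38255306e+00 -2.33936064e-05
  1.32122974e+00  2.05487716e+00]
```

View pics/m1.png

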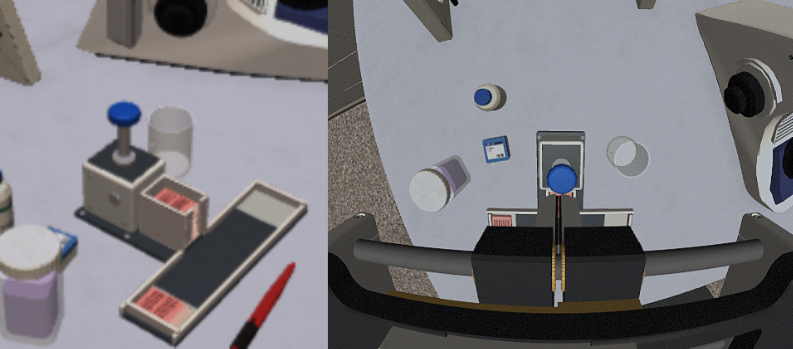

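The composite shows the scene unchanged, and the wrist view has the knob at about the fingertips. The arm is missing from the side crop, so I'll check with projections and a fresh full side view.

```bash
python3 - <<'E'
from fit import *
M0=M
def fish(m,P):
    R=cv2.Rodrigues(m['rvec'])[0];c=R@np.array(P)+m['tvec'];K=m['intrinsics'];th=np.arctan2(np.hypot(*c[:2]),c[2]);a=np.arctan2(c[1],c[0])
    return K[0,2]+K[0,0]*th*np.cos(a),K[1,2]+K[1,1]*th*np.sin(a)
m=ctrl.camera_model('wrist');o=ctrl.get_obs()
K=lambda q:((q[0])*.83+395*.83,q[1]*.83)
for P in(o['ee_pos'],w(p,[[.056,0,.118]])[0],w(p,[[0,0,.052]])[0]):print(fish(m,P),K(fish(m,P)))
print(proj('side',[o['ee_pos']]))
R=cv2.Rodrigues(m['rvec'])[0];print('cam',-R.T@m['tvec'])
I=ctrl.camera('side')[:,:,::-1];T=ctrl.camera('top')[:,:,::-1]
cv2.imwrite('pics/m2.png',cv2.resize(np.hstack([I,T]),(800,300),interpolation=cv2.INTER_AREA))
E
```

```text
(np.float64(276.6578078755835), np.float64(227.8122946810723)) (np.float64(557.4759805367343), np.float64(189.08420458529))
(np.float64(276.31100484198544), np.float64(218.17619875678693)) (np.float64(557.1881340188479), np.float64(181.08624496813314))
(np.float64(276.33787688470983), np.float64(252.18849788949058)) (np.float64(557.2104378143091), np.float64(209.31645324827716))
[[291.14203416 182.58255135]]
cam [0.64393568 0.17220187 0.35966217]
```

View pics/m2.png

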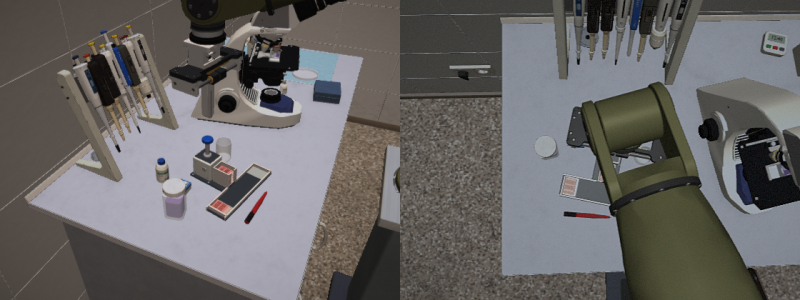

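```bash
python3 - <<'E'
from fit import *
I=ctrl.camera('side')[70:220,230:360,::-1].copy()
o=ctrl.get_obs();e=o['ee_pos']
for P in([e],[e+[0,0,.097]],w(p,[[.056,0,.118]])):
    q=proj('side',P)[0];print(q);I[int(round(q[1]))-70,int(round(q[0]))-230]=[0,255,0]
cv2.imwrite('pics/m3.png',cv2.resize(I,None,fx=4,fy=4,interpolation=cv2.INTER_NEAREST))
E
```

```text
[291.67619672 179.87174412]
[291.95691526 129.59830263]
[290.89775479 193.54661427]
```

View pics/m3.png

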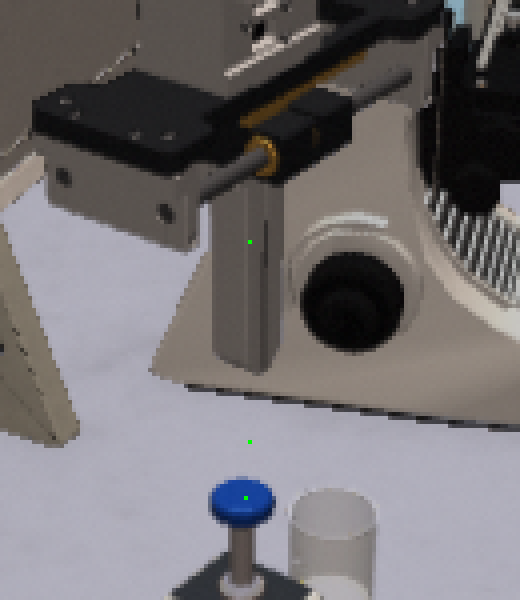

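The fingertip shows at (292,163), but the reported TCP projects to (292,180). I'll read the state again and check it against the wrist view.

```bash
python3 - <<'E'
from fit import *
for i in range(3):
    o=ctrl.get_obs();print(o['time_s'],o['ee_pos'],o['eef_rot'],o['force'],o['qpos'].round(4),o['joint_vel'].round(3));ctrl.camera('wrist')
for n in M:
    R=cv2.Rodrigues(M[n]['rvec'])[0];print(n,(-R.T@M[n]['tvec']).round(3))
m=ctrl.camera_model('wrist');R=cv2.Rodrigues(m['rvec'])[0];C=-R.T@m['tvec'];K=m['intrinsics'];print(K[0,0],C)
# rays in wrist image (from m1 composite px) intersected with known heights
for nm,u,z in[('knob',(562,178),.118),('box',(497,146),.02),('bottlecap',(483,97),.066),('beaker',(621,152),.058),('jar',(430,189),.086)]:
    x=np.array([u[0]/.83-395,u[1]/.83])-K[:2,2];r=np.hypot(*x);th=r/K[0,0]
    d=R.T@np.array([*(np.sin(th)*x/r),np.cos(th)]);print(nm,(C+d*(z-C[2])/d[2]).round(4))
E
```

```text
3.35 [0.57311353 0.18700579 0.14596121] [ 3.14144115e+00  1.52376229e-04 -2.28191244e-01] [0.28605489 0.14564314 0.73252357] [ 2.5470e-01  4.3350e-01  1.3862e+00 -1.0000e-04  1.3221e+00  2.0537e+00] [-0.007 -0.031  0.003 -0.001 -0.002  0.001]
3.4 [0.57323641 0.18690745 0.1466813 ] [-3.14119753e+00 -9.65409329e-04 -2.28407547e-01] [-0.46714199 -0.49006178  0.67015948] [ 2.5450e-01  4.3220e-01  1.3863e+00 -1.0000e-04  1.3220e+00  2.0537e+00] [-0.005 -0.017  0.    -0.    -0.002  0.   ]
3.45 [0.57330699 0.18688612 0.14699501] [-3.14084652e+00 -1.42236148e-03 -2.28594720e-01] [-0.00581712 -0.12245786 -0.58015077] [0.2544 0.4317 1.3863 0.     1.322  2.0538] [ 0.    -0.007  0.    -0.    -0.     0.001]
top [0.479 0.246 0.952]
side [0.276 0.855 0.628]
325.19226210127806 [0.64207703 0.17012614 0.36618007]
knob [0.5741 0.1824 0.118 ]
box [0.609  0.2609 0.02  ]
bottlecap [0.6719 0.2505 0.066 ]
beaker [0.5728 0.1104 0.058 ]
jar [0.5867 0.3388 0.086 ]
```

```bash
python3 - <<'E'
from fit import *
I=ctrl.camera('wrist')[170:320,200:360,::-1]
cv2.imwrite('pics/m4.png',cv2.resize(I,None,fx=4,fy=4,interpolation=cv2.INTER_NEAREST))
E
```

```text
(no output)
```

View pics/m4.png

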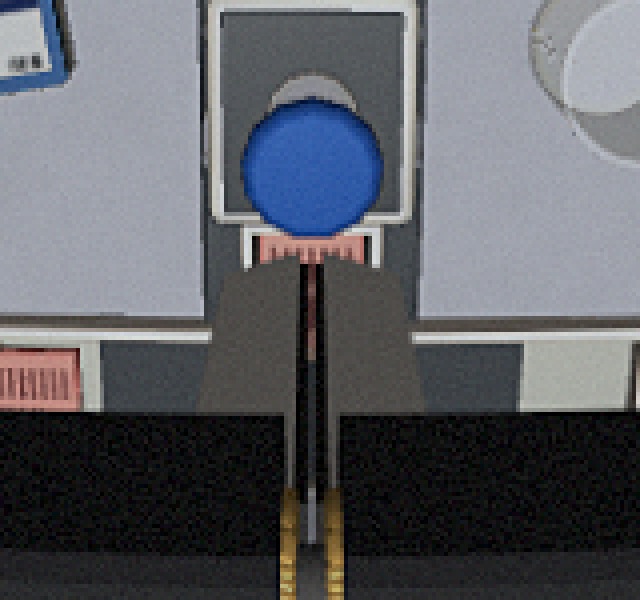

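Request:
jog_arm --pt "0 0 0.01 0 0 0 -1" --pt "0 0 0.01 0 0 0 -1" --pt "0 0 0.004 0 0 0 -1" --pt "0 0 0 0 0 0 -1"

```text
time_s: 3.95
ee_pos: [0.573, 0.1871, 0.1207]
eef_rot: [3.141, 0.002, -0.228]
force: [0.3, -0.2, 1.0]
grip_width: 0.0001
grip_force: 0.0
```

Request:
jog_arm --pt "0 0 0.004 0 0 0 -1" --pt "0 0 0.004 0 0 0 -1" --pt "0 0 0 0 0 0 -1"

```text
time_s: 4.25
ee_pos: [0.5732, 0.1872, 0.1131]
eef_rot: [3.141, 0.001, -0.228]
force: [0.8, 0.0, -0.1]
grip_width: 0.0005
grip_force: 0.0
```

No contact at 0.113, so the tips really do sit higher than reported, as the picture showed. I'll keep feeling my way down.

Request:
jog_arm --pt "0 0 0.005 0 0 0 -1" --pt "0 0 0.005 0 0 0 -1" --pt "0 0 0 0 0 0 -1"

```text
time_s: 4.55
ee_pos: [0.573, 0.1872, 0.1028]
eef_rot: [3.141, 0.001, -0.228]
force: [-0.4, 0.2, -0.9]
grip_width: 0.0003
grip_force: 0.0
```

Request:
jog_arm --pt "0 0 0.005 0 0 0 -1" --pt "0 0 0.003 0 0 0 -1" --pt "0 0 0 0 0 0 -1"

```text
time_s: 4.85
ee_pos: [0.5732, 0.1872, 0.0952]
eef_rot: [3.141, 0.001, -0.228]
force: [0.6, 0.6, -0.6]
grip_width: 0.0005
grip_force: 0.0
```

```bash
python3 - <<'E'
from fit import *
I=ctrl.camera('side')[100:250,230:360,::-1];W=ctrl.camera('wrist')[170:320,200:360,::-1]
cv2.imwrite('pics/m5.png',cv2.resize(np.hstack([I,W]),None,fx=2.7,fy=2.7,interpolation=cv2.INTER_NEAREST))
print(ctrl.get_obs()['ee_pos'],proj('side',[ctrl.get_obs()['ee_pos']]))
E
```

```text
[0.57345636 0.1872526  0.09574725] [[291.313562   203.38230471]]
```

View pics/m5.png

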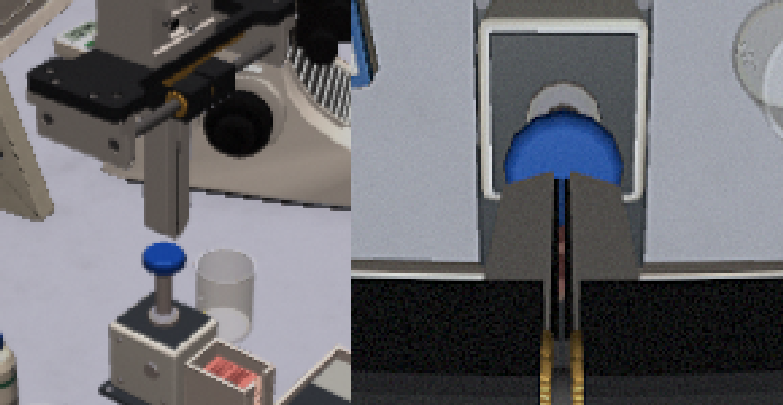

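The tip is now about 10 mm above the knob and about 2 mm towards the robot, so the fingertips sit about 32 mm above the reported TCP. I'll correct x and go on down.

Request:
jog_arm --pt "0.002 0 0.003 0 0 0 -1" --pt "0 0 0.003 0 0 0 -1" --pt "0 0 0 0 0 0 -1"

```text
time_s: 5.25
ee_pos: [0.5752, 0.1867, 0.0892]
eef_rot: [3.141, 0.001, -0.228]
force: [-0.0, 0.3, 0.5]
grip_width: 0.0004
grip_force: 0.0
```

Request:
jog_arm --pt "0 0 0.003 0 0 0 -1" --pt "0 0 0.003 0 0 0 -1" --pt "0 0 0 0 0 0 -1"

```text
time_s: 5.55
ee_pos: [0.5751, 0.1868, 0.0832]
eef_rot: [3.141, 0.001, -0.228]
force: [0.6, -0.0, -0.1]
grip_width: 0.0003
grip_force: 0.0
```

Request:
jog_arm --pt "0 0 0.003 0 0 0 -1" --pt "0 0 0.003 0 0 0 -1" --pt "0 0 0 0 0 0 -1"

```text
time_s: 5.85
ee_pos: [0.5753, 0.1868, 0.0774]
eef_rot: [3.141, 0.0, -0.228]
force: [0.8, 0.2, 0.6]
grip_width: 0.0008
grip_force: 0.3
```

Request:
jog_arm --pt "0 0 0.003 0 0 0 -1" --pt "0 0 0.003 0 0 0 -1" --pt "0 0 0 0 0 0 -1"

```text
time_s: 6.15
ee_pos: [0.5753, 0.1868, 0.0714]
eef_rot: [3.142, 0.0, -0.228]
force: [1.4, -0.2, 1.9]
grip_width: 0.0005
grip_force: 0.5
```

Request:
jog_arm --pt "0 0 0.003 0 0 0 -1" --pt "0 0 0.003 0 0 0 -1" --pt "0 0 0 0 0 0 -1"

```text
time_s: 6.45
ee_pos: [0.5753, 0.1868, 0.0653]
eef_rot: [3.142, 0.0, -0.228]
force: [0.2, 0.8, 1.6]
grip_width: 0.0006
grip_force: 0.7
```

```bash
python3 - <<'E'
from fit import *
I=ctrl.camera('side')
print(ctrl.get_obs()['ee_pos'])
def blue(J):
    h=cv2.cvtColor(J,cv2.COLOR_RGB2HSV);m=cv2.inRange(h,(105,150,40),(125,255,255));m[:170]=0;m[240:]=0;m[:,:275]=0;m[:,308:]=0
    y,x=np.nonzero(m);return y.min(),y.max(),x.mean(),y.mean(),len(y)
print(blue(I),blue(cv2.imread('pics/side0.png')[:,:,::-1]))
for d in(0,.01,.02,.035):print(d,proj('side',w(p,[[.056,0,.118-d]])))
E
```

```text
[0.57535292 0.18681894 0.06551608]
(np.int64(198), np.int64(207), np.float64(289.6875), np.float64(202.85416666666666), 96) (np.int64(190), np.int64(201), np.float64(290.05555555555554), np.float64(195.20833333333334), 144)
0 [[290.89775479 193.54661427]]
0.01 [[290.87661073 198.17513308]]
0.02 [[290.85574792 202.74208341]]
0.035 [[290.82496892 209.47972872]]
```

Request:
jog_arm --pt "0 0 0.004 0 0 0 -1" --pt "0 0 0.004 0 0 0 -1" --pt "0 0 0.004 0 0 0 -1" --pt "0 0 0 0 0 0 -1"

```text
time_s: 6.9
ee_pos: [0.5753, 0.1868, 0.0531]
eef_rot: [3.141, 0.0, -0.228]
force: [0.7, 0.6, 2.1]
grip_width: 0.0006
grip_force: 1.0
```

Request:
jog_arm --pt "0 0 0.002 0 0 0 -1" --pt "0 0 0.002 0 0 0 -1" --pt "0 0 0 0 0 0 -1"

```text
time_s: 7.2
ee_pos: [0.5753, 0.1868, 0.0495]
eef_rot: [3.142, 0.0, -0.228]
force: [-0.2, -0.6, 1.5]
grip_width: 0.0006
grip_force: 1.2
```

Request:
jog_arm --pt "0 0 0.002 0 0 0 -1" --pt "0 0 0 0 0 0 -1"

```text
time_s: 7.4
ee_pos: [0.5753, 0.1868, 0.0476]
eef_rot: [3.142, 0.0, -0.228]
force: [0.1, -0.4, 3.1]
grip_width: 0.0007
grip_force: 1.2
```

Request:
jog_arm --pt "0 0 0.002 0 0 0 -1" --pt "0 0 0 0 0 0 -1"

```text
time_s: 7.6
ee_pos: [0.5753, 0.1868, 0.0455]
eef_rot: [3.142, 0.0, -0.228]
force: [-0.0, -0.6, 3.0]
grip_width: 0.0004
grip_force: 1.3
```

Request:
jog_arm --pt "0 0 0.0015 0 0 0 -1" --pt "0 0 0 0 0 0 -1"

```text
time_s: 7.8
ee_pos: [0.5753, 0.1868, 0.0441]
eef_rot: [3.142, 0.0, -0.228]
force: [-1.1, -0.2, 2.5]
grip_width: 0.0007
grip_force: 1.4
```

Request:
jog_arm --pt "0 0 0.001 0 0 0 -1" --pt "0 0 0 0 0 0 -1"

```text
time_s: 8.0
ee_pos: [0.5754, 0.1868, 0.0435]
eef_rot: [-3.142, -0.0, -0.228]
force: [-1.7, -0.2, 5.9]
grip_width: 0.0005
grip_force: 3.2
```

Request:
jog_arm --pt "0 0 0.001 0 0 0 -1" --pt "0 0 0 0 0 0 -1"

```text
time_s: 8.2
ee_pos: [0.5755, 0.1869, 0.0434]
eef_rot: [-3.141, -0.001, -0.228]
force: [-4.3, -1.7, 15.1]
grip_width: 0.0007
grip_force: 7.0
```

```bash
python3 - <<'E'
from fit import *
I=ctrl.camera('side');cv2.imwrite('pics/down.png',I[:,:,::-1])
h=cv2.cvtColor(I,cv2.COLOR_RGB2HSV);m=cv2.inRange(h,(105,150,40),(125,255,255));m[:170]=0;m[240:]=0;m[:,:275]=0;m[:,308:]=0
y,x=np.nonzero(m);print(y.min(),y.max())
q=proj('side',w(p,[[p[3],.0,.013]]))[0].round().astype(int);print(q,I[q[1]-2:q[1]+3,q[0]].tolist(), cv2.imread('pics/side0.png')[q[1],q[0],::-1])
E
```

```text
208 216
[338 263] [[168, 87, 82], [145, 75, 70], [124, 61, 58], [141, 70, 67], [160, 84, 78]] [48 51 55]
```

The stop is reached (15 N, no more travel) and pink now shows at the tray middle. I'll release it.

Request:
jog_arm --pt "0 0 -0.01 0 0 0 -1" --pt "0 0 -0.01 0 0 0 -1" --pt "0 0 -0.015 0 0 0 -1" --pt "0 0 -0.02 0 0 0 -1" --pt "0 0 -0.02 0 0 0 -1"

```text
time_s: 8.75
ee_pos: [0.5753, 0.1869, 0.1188]
eef_rot: [-3.141, -0.0, -0.228]
force: [-0.6, -0.2, 0.1]
grip_width: 0.0001
grip_force: 0.0
```

Request:
jog_arm --pt "-0.027 -0.011 0 0 0 0 -1" --pt "-0.027 -0.011 0 0 0 0 -1" --pt "-0.027 -0.011 0 0 0 0 -1" --pt "-0.026 -0.011 0 0 0 0 -1" --pt "0 0 0 0 0 0 -1"

```text
time_s: 9.25
ee_pos: [0.4794, 0.2555, 0.1183]
eef_rot: [-3.141, -0.0, -0.226]
force: [0.7, -0.3, 0.8]
grip_width: 0.0008
grip_force: 0.0
```

```bash
python3 - <<'E'
from fit import *
I=ctrl.camera('side')[140:310,230:390,::-1];W=ctrl.camera('wrist')[150:320,190:370,::-1]
cv2.imwrite('pics/m6.png',cv2.resize(np.hstack([I,W]),None,fx=2.3,fy=2.3,interpolation=cv2.INTER_CUBIC))
o=ctrl.get_obs();print(o['time_s'],o['ee_pos'])
c=w(p,[[p[3],.042,.01]])[0];e=o['ee_pos'];d=c-e;s,k=np.sin(-.228),np.cos(-.228);print('tool dx,dy',d[0]*k+d[1]*s,d[0]*s-d[1]*k)
E
```

```text
9.35 [0.48132377 0.25412631 0.118124  ]
tool dx,dy -0.00043069183244934695 0.0009075154193033783
```

View pics/m6.png

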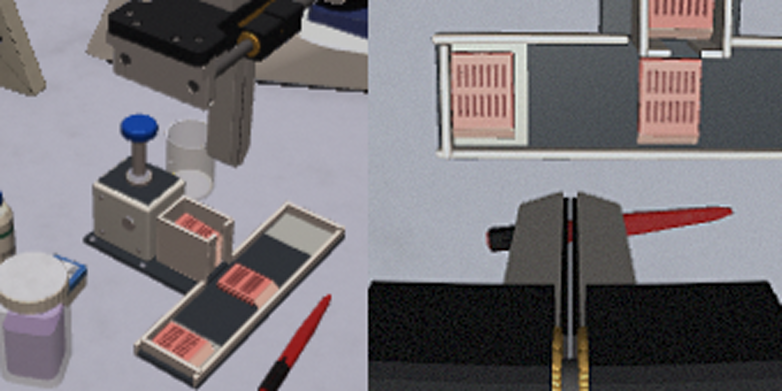

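The plunger is back up, one cassette lies at mid-tray, and the fingers are over the gap between it and the waiting one. Going down.

Request:
jog_arm --pt "0 0 0.02 0 0 0 -1" --pt "0 0 0.02 0 0 0 -1" --pt "0 0 0.02 0 0 0 -1" --pt "0 0 0.02 0 0 0 -1" --pt "0 0 0.02 0 0 0 -1"

```text
time_s: 9.85
ee_pos: [0.4821, 0.2532, 0.0166]
eef_rot: [-3.141, -0.0, -0.229]
force: [0.7, 0.1, -0.2]
grip_width: 0.0004
grip_force: 0.0
```

Request:
jog_arm --pt "0 0 0.01 0 0 0 -1" --pt "0 0 0.01 0 0 0 -1" --pt "0 0 0.008 0 0 0 -1" --pt "0 0 0 0 0 0 -1"

```text
time_s: 10.25
ee_pos: [0.481, 0.2536, -0.0114]
eef_rot: [3.141, 0.001, -0.228]
force: [-0.1, 0.2, 0.6]
grip_width: 0.0009
grip_force: 0.0
```

```bash
python3 - <<'E'
from fit import *
o=ctrl.get_obs();e=o['ee_pos'];print(o['time_s'],e)
I=ctrl.camera('side');W=ctrl.camera('wrist')
cv2.imwrite('pics/s7.png',I[:,:,::-1])
# non-background change vs the clear frame: tip (lowest differing pixels) in side view
J=cv2.imread('pics/side0.png')[:,:,::-1]
D=(np.abs(I.astype(int)-J).sum(2)>60).astype(np.uint8);D=cv2.morphologyEx(D,cv2.MORPH_OPEN,np.ones((3,3)))
for r in range(236,272,3):
    x=np.nonzero(D[r,280:370])[0]+280;print(r,x.min() if len(x) else '',x.max() if len(x) else '',len(x))
for dy in(-.0125,.0125):
  for dx in(-.008,.008):print(proj('side',w(p,[[p[3]+dx,.042+dy,e[2]+.039]]))[0].round(1))
E
```

```text
10.25 [ 0.48095793  0.25364479 -0.01135007]
236 291 339 43
239 297 334 34
242 303 334 29
245 309 334 18
248 330 334 5
251   0
254 324 333 6
257 323 340 17
260 321 346 25
263 320 350 30
266 318 350 32
269 319 347 23
[332.7 267.5]
[325.  263.6]
[324.5 275.6]
[316.7 271.5]
```

```bash
python3 - <<'E'
from fit import *
I=cv2.imread('pics/s7.png').astype(int)[:,:,::-1]
for n in range(200,292,4):print(n,' '.join('%3d%s'%(I[n,c].sum()//3,'p' if I[n,c,0]>I[n,c,2]*1.35+8 else ' ') for c in range(292,352,4)))
print(proj('side',[[.4813,.2541,.118+.039]]),proj('side',[[.4813,.2541,.118]]))
E
```

```text
200  40  120  186   90   90   90   90   90   91   91  101   83   82  195   33 
204  76  190  190   89   91   90   91   91   90   80   38  119  154   79   13 
208  76  191  190   89   91   90   89   90   88   84  177  132   80   11  183 
212  76   66   41   69   89   89   90   91   86  106   91   77   13   36   62 
216  51   35   34   33   34   45   90   90  112   88   55   14   34   34   34 
220  34   34   34   34   35   34   35   34   87   24   18   35   34   19   17 
224  35   34   34   35   35   34   34   33   18   14   34   35   35   14   13 
228  33   33   35   35   35   34   34   15   11   31p 147p  22   15   12  146 
232  15   34   35   33   35   33   34   35   25   77   68   46p  13  183  191 
236  31   13   16   37   36   36   34   15   83   65   34   14  185  195   93 
240  90   91   31   13   16   34   16   42   57   84   80  186  173   88  173 
244  90   90   90   91   31   14   64   53   89   82   83  188   88   55   55 
248  91   91   91   89   89   90   85   91   90   84   83   87   54   55   55 
252  97   58   90   91  107   59   87   90   90   84   84   54   55   55   56 
256  78   55   55  104   91   90   87   91   91   83   82  120p  55   55   54 
260 189   48   55   55   56  108   86   90   91   83   84  136p 100p 125p  54 
264 189  189  189   36   55   56  155   92   90   82   83  103p  84p 157p 178 
268 190  188  188  189  189  201   64   90   89   82   56p 121p 157p 181  181 
272 189  188  190  188  191   58   56   54   62   74   56   54   51  180   89 
276 189  189  185  174   56   54   55   54   56   56   56   55  126   90  184 
280 189  184  141  167p  80   56   56   56   57   57   57  123   93  147  188 
284 186  110  154p 117p 101p 153p  61   56   57   55  120   93  147  188  189 
288 163  162p 130p 104p 137p 126p 138p 164   57  110   95  111  187  186  186 
[[327.89409907 209.03332321]] [[326.73511073 228.53915932]]
```

The finger spans cols 316–333 and ends near row 272, as predicted for a tip at z≈0.028. Going down a further 18 mm.

Request:
jog_arm --pt "0 0 0.006 0 0 0 -1" --pt "0 0 0.006 0 0 0 -1" --pt "0 0 0 0 0 0 -1"

```text
time_s: 10.65
ee_pos: [0.4806, 0.2537, -0.0236]
eef_rot: [3.141, 0.001, -0.228]
force: [-0.1, 0.9, -0.8]
grip_width: 0.0005
grip_force: 0.0
```

Request:
jog_arm --pt "0 0 0.003 0 0 0 -1" --pt "0 0 0.002 0 0 0 -1" --pt "0 0 0 0 0 0 -1"

```text
time_s: 10.95
ee_pos: [0.481, 0.2539, -0.028]
eef_rot: [3.141, 0.0, -0.228]
force: [-0.3, -0.6, 0.4]
grip_width: 0.0002
grip_force: 0.0
```

Request:
jog_arm --pt "0 0 0.002 0 0 0 -1" --pt "0 0.003 0 0 0 0 -1" --pt "0 0.005 0 0 0 0 -1" --pt "0 0.005 0 0 0 0 -1" --pt "0 0.005 0 0 0 0 -1"

```text
time_s: 11.45
ee_pos: [0.4769, 0.2358, -0.0297]
eef_rot: [-3.142, 0.0, -0.228]
force: [0.0, -0.7, 0.1]
grip_width: 0.0006
grip_force: 0.0
```

Request:
jog_arm --pt "0 0.006 0 0 0 0 -1" --pt "0 0.006 0 0 0 0 -1" --pt "0 0.006 0 0 0 0 -1" --pt "0 0.006 0 0 0 0 -1" --pt "0 0.006 0 0 0 0 -1"

```text
time_s: 11.95
ee_pos: [0.4702, 0.2066, -0.0297]
eef_rot: [-3.142, -0.0, -0.228]
force: [0.5, 0.5, 0.1]
grip_width: 0.0004
grip_force: 0.2
```

```bash
cat >chk.py <<'E'
from fit import *
o=ctrl.get_obs();e=o['ee_pos'];s,c=np.sin(p[2]),np.cos(p[2]);d=e[:2]-p[:2]
print(o['time_s'],'disp frame',c*d[0]+s*d[1],-s*d[0]+c*d[1],e[2],o['force'])
I=ctrl.camera('side').astype(int);out=''
for y in np.arange(-.098,.099,.004):   # sample lane on cassette-top height
    q=[proj('side',w(p,[[p[3]+dx,y,.012]]))[0].round().astype(int) for dx in(-.008,-.004,0,.004,.008)]
    k=sum(I[b,a,0]>I[b,a,2]*1.35+8 for a,b in q);out+=str(k)
print('y -98..98 pink:',out)
E
python3 chk.py
```

```text
11.95 disp frame -0.048965983889741264 -0.005867011745559239 -0.029708946371344365 [0.45487158 0.45823504 0.09067523]
y -98..98 pink: 00000000000000033211110000000000000000000005555550
```

Request:
jog_arm --pt "0 0.006 0 0 0 0 -1" --pt "0 0.006 0 0 0 0 -1" --pt "0 0.006 0 0 0 0 -1" --pt "0 0.006 0 0 0 0 -1" --pt "0 0.006 0 0 0 0 -1"

```text
time_s: 12.5
ee_pos: [0.4633, 0.1774, -0.0297]
eef_rot: [3.142, 0.0, -0.228]
force: [-0.1, 0.4, 1.5]
grip_width: 0.0005
grip_force: 0.2
```

Request:
jog_arm --pt "0 0.005 0 0 0 0 -1" --pt "0 0.005 0 0 0 0 -1" --pt "0 0.003 0 0 0 0 -1" --pt "0 0 0 0 0 0 -1"

```text
time_s: 12.9
ee_pos: [0.4604, 0.1649, -0.0297]
eef_rot: [3.142, 0.0, -0.229]
force: [-0.9, -1.2, 0.2]
grip_width: 0.0005
grip_force: 0.0
```

```bash
python3 chk.py
```

```text
12.9 disp frame -0.049001796700226 -0.0487136935046161 -0.029740379411460384 [-0.89933833 -1.16360009  0.21359397]
y -98..98 pink: 00000222111000000000000000000000000000000005555550
```

Nearly there, so I'll use small steps with a force check.

Request:
jog_arm --pt "0 0.003 0 0 0 0 -1" --pt "0 0.002 0 0 0 0 -1" --pt "0 0 0 0 0 0 -1"

```text
time_s: 13.25
ee_pos: [0.4593, 0.1602, -0.0298]
eef_rot: [3.142, 0.0, -0.228]
force: [-0.6, -0.3, -0.2]
grip_width: 0.0007
grip_force: 0.0
```

Request:
jog_arm --pt "0 0.0015 0 0 0 0 -1" --pt "0 0 0 0 0 0 -1"

```text
time_s: 13.45
ee_pos: [0.459, 0.1588, -0.0298]
eef_rot: [3.142, 0.0, -0.228]
force: [0.3, 0.0, -0.2]
grip_width: 0.0004
grip_force: 0.0
```

Request:
jog_arm --pt "0 0.0015 0 0 0 0 -1" --pt "0 0 0 0 0 0 -1"

```text
time_s: 13.65
ee_pos: [0.4587, 0.1573, -0.0297]
eef_rot: [3.142, -0.0, -0.228]
force: [-0.3, -0.4, -0.2]
grip_width: 0.0003
grip_force: 0.0
```

Request:
jog_arm --pt "0 0.0015 0 0 0 0 -1" --pt "0 0 0 0 0 0 -1"

```text
time_s: 13.85
ee_pos: [0.4583, 0.1559, -0.0297]
eef_rot: [-3.142, -0.0, -0.228]
force: [-0.4, -0.2, 0.1]
grip_width: 0.0002
grip_force: 0.0
```

Request:
jog_arm --pt "0 0.0015 0 0 0 0 -1" --pt "0 0 0 0 0 0 -1"

```text
time_s: 14.05
ee_pos: [0.458, 0.1544, -0.0298]
eef_rot: [3.142, 0.0, -0.228]
force: [-0.4, 0.5, 0.1]
grip_width: 0.0005
grip_force: 0.0
```

Request:
jog_arm --pt "0 0.001 0 0 0 0 -1" --pt "0 0 0 0 0 0 -1"

```text
time_s: 14.25
ee_pos: [0.4577, 0.1535, -0.0298]
eef_rot: [3.142, 0.0, -0.228]
force: [-0.9, -0.4, 0.4]
grip_width: 0.0005
grip_force: 0.0
```

```bash
python3 chk.py
```

```text
14.25 disp frame -0.04905985151307364 -0.06049129077088785 -0.029779798560534428 [-0.89313874 -0.42450924  0.43219874]
y -98..98 pink: 01321111000000000000000000000000000000000005555550
```

Request:
jog_arm --pt "0 0.001 0 0 0 0 -1" --pt "0 0 0 0 0 0 -1"

```text
time_s: 14.5
ee_pos: [0.4575, 0.1525, -0.0298]
eef_rot: [3.142, 0.0, -0.228]
force: [0.5, -0.8, -0.3]
grip_width: 0.0004
grip_force: 0.0
```

Request:
jog_arm --pt "0 0.001 0 0 0 0 -1" --pt "0 0 0 0 0 0 -1"

```text
time_s: 14.7
ee_pos: [0.4573, 0.1515, -0.0297]
eef_rot: [-3.142, -0.0, -0.228]
force: [0.7, 0.4, -0.1]
grip_width: 0.0006
grip_force: 0.0
```

Request:
jog_arm --pt "0 0.001 0 0 0 0 -1" --pt "0 0 0 0 0 0 -1"

```text
time_s: 14.9
ee_pos: [0.4571, 0.1505, -0.0298]
eef_rot: [3.142, 0.0, -0.228]
force: [0.3, -0.7, -0.1]
grip_width: 0.0008
grip_force: 0.0
```

Request:
jog_arm --pt "0 0.001 0 0 0 0 -1" --pt "0 0 0 0 0 0 -1"

```text
time_s: 15.1
ee_pos: [0.4569, 0.1496, -0.0297]
eef_rot: [-3.142, 0.0, -0.228]
force: [-0.1, 0.9, 0.1]
grip_width: 0.0007
grip_force: 0.0
```

Request:
jog_arm --pt "0 0.001 0 0 0 0 -1" --pt "0 0 0 0 0 0 -1"

```text
time_s: 15.3
ee_pos: [0.4567, 0.1486, -0.0297]
eef_rot: [-3.142, -0.0, -0.228]
force: [0.1, 0.7, -0.0]
grip_width: 0.0004
grip_force: 0.1
```

Request:
jog_arm --pt "0 0.001 0 0 0 0 -1" --pt "0 0 0 0 0 0 -1"

```text
time_s: 15.5
ee_pos: [0.4567, 0.1479, -0.0295]
eef_rot: [-3.141, -0.0, -0.228]
force: [0.7, 3.4, 1.5]
grip_width: 0.0005
grip_force: 1.8
```

```bash
python3 chk.py
```

```text
15.5 disp frame -0.04883203794930362 -0.06609244166975123 -0.0295309825480327 [0.66222375 3.3591021  1.50528101]
y -98..98 pink: 32221110000000000000000000000000000000000005555550
```

It is now against the end stop (3.4 N). I'll back off, lift and check.

Request:
jog_arm --pt "0 0 0 0 0 0 -1" --pt "0 -0.005 0 0 0 0 -1" --pt "0 -0.01 0 0 0 0 -1" --pt "0 -0.005 -0.01 0 0 0 -1" --pt "0 0 -0.02 0 0 0 -1"

```text
time_s: 16.05
ee_pos: [0.4602, 0.1678, 0.0]
eef_rot: [3.14, 0.002, -0.227]
force: [-0.3, -0.4, 0.0]
grip_width: 0.0005
grip_force: 0.0
```

Request:
jog_arm --pt "0 0 -0.04 0 0 0 -1" --pt "0 0 -0.04 0 0 0 -1" --pt "0 0 -0.04 0 0 0 -1" --pt "0 0 -0.03 0 0 0 -1" --pt "0 0 0 0 0 0 -1"

```text
time_s: 16.55
ee_pos: [0.4626, 0.168, 0.1549]
eef_rot: [-3.138, -0.006, -0.228]
force: [0.3, -0.4, -0.4]
grip_width: 0.0001
grip_force: 0.0
```

```bash
python3 chk.py; python3 - <<'E'
from fit import *
I=ctrl.camera('side')[:,:,::-1];cv2.imwrite('pics/end.png',I)
# rectified tray: 1 mm per pixel at cassette-top height, from both cassettes' pink masks
g=np.array([[p[3]+x,y,.012] for x in np.arange(-.026,.027,.001) for y in np.arange(-.106,.1065,.001)])
q=proj('side',w(p,g)).astype(np.float32).reshape(53,-1,2)
J=cv2.remap(I,q[...,0],q[...,1],cv2.INTER_LINEAR).astype(int)
m=(J[...,2]>J[...,0]*1.35+8).astype(np.uint8)
n,l,st,c=cv2.connectedComponentsWithStats(cv2.morphologyEx(m,cv2.MORPH_CLOSE,np.ones((5,5))))
for s in st[1:]:
    if s[4]>50:print('y',s[0]-106,s[0]+s[2]-106,'x',s[1]-26,s[1]+s[3]-26,s[4])
J0=cv2.imread('pics/side0.png');D=np.abs(I.astype(int)-J0).sum(2)>90
for nm,(a,b,cc,d) in dict(knob=(275,308,185,205),jar=(220,265,245,310),bottle=(212,240,218,258),pen=(340,378,265,315)).items():print(nm,D[cc:d,a:b].mean().round(3))
E
```

```text
16.55 disp frame -0.047601635477177634 -0.04517506815002518 0.15491376248355343 [ 0.2601944  -0.44240841 -0.35694559]
y -98..98 pink: 55555555300000000000000000000000000000000005555550
y -100 -65 x -19 22 1322
y 70 96 x -17 27 1056
knob 0.0
jar 0.0
bottle 0.0
pen 0.0
```

```bash
python3 -c "
from station import ctrl;print(ctrl.hand_in())"
```

```text
the job is handed in; nothing more can be done
None
```

I pressed the plunger once to its stop and it sprang fully back up. One cassette came out, and I pushed it along the tray into the empty bay until it rested against the end stop. The final side view shows the waiting cassette still against its end stop and the knob, jar, bottle and pen unmoved; I didn't recheck the beaker, the cover-glass box or the stack. The job is handed in at about 17 s.

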